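# Snap the brass locket shut in the bench press

### The job

Two small hand presses stand on the goldsmith's bench, one with a brass locket under it and one with a silver-coloured locket. Push the black plunger head of the press that holds the brass locket down, past the soft first stop where the white foot meets the locket, on against the stiffer spring to the firm second stop; keep it down there for about a second, then let it come all the way back up. Leave the plunger of the silver locket's press alone.

Things in the scene. Friction and masses are not known exactly. Their poses are not given: they have to be found in the camera images.
- brass_press: Blue-painted hand press, fixed to the bench, that holds the brass-coloured (yellow) locket. Origin: centre of its underside, on the bench; z up, y along the crossbar. Base 100 x 124 mm, 18 mm thick; two pillars 100 mm apart; crossbar 28 x 124 mm, top at 116 mm (nuts to 122 mm). The round locket, 64 mm across, 10 mm thick, is fixed under the crossbar and shows on both sides of it.
- brass_head (a point): Centre of the top face of that press's plunger head, on the press's axis: a flat-topped black cylinder, 44 mm across, 16 mm tall. At rest its top is 166 mm above the bench, the highest point of the press. It moves straight down only: 14 mm to the soft first stop, 10 mm more to the solid second stop (top then at 142 mm), and springs back by itself. Any spot on its top may be pressed.
- brass_presser (a joint): First, soft stage of the brass locket's press: travel in m of the white foot (with its rod and steel collar), 0 up, 0.014 with the foot on the locket (soft first stop). Takes about 2 N to start and 4 N at its end.
- brass_plunger (a joint): Second, stiff stage of the same press: travel in m of the black head down towards the steel collar below it (over a red spring), 0 up, 0.010 at the solid second stop. It starts to move only after the first stage is at its end: about 8 N to start, 15 N at its end, then solid.
- silver_head (a point): The same point on the second press, identical but holding the silver-coloured locket; also fixed. Not to be pressed.

How it is judged:
On the way:
1. the brass locket's press is held at its second stop: foot down on the locket (first stage beyond 11 mm) and the stiff stage beyond 6 mm of its 10 mm, for half a second (value of joint brass_presser above 0.011 m and value of joint brass_plunger above 0.006 m), for 0.5 s.
At the end, for the whole second after the job is handed in: The brass locket's press has been pressed to its second stop and released: its foot is back up to within 3 mm and its head to within 2 mm of rest, and the silver locket's plunger is up (within 4 mm) (value of joint brass_presser below 0.003 m and value of joint brass_plunger below 0.002 m and distance of silver_head from where it was at the start of the episode below 0.004 m); the robot touches nothing.
It fails at once if the silver locket's plunger pushed down or aside by more than 6 mm (distance of silver_head from where it was at the start of the episode above 0.006 m).
It also fails if it takes over 30 s, if anything falls off the work surface, if the arm or the gripper's body presses on something with over 40 N, if the wrist force passes 120 N, or if a joint passes its speed limit or range.

### The arm

A 6-joint arm with a two-finger parallel gripper is mounted at the origin on the work surface. World frame = base frame: x ahead of the robot, y to its left, z up, the work surface at z = 0. Lengths are in m, angles in rad, forces in N, time in s.
With the tool pointing down it reaches from about 0.325 to 0.75 m from the base axis. Payload 7.6 kg.
Tool frame: the origin (TCP) lies midway between the tips of the shut fingers; the grasp point (between the pads) lies 19 mm behind it; x points along the fingers, y is the direction in which the jaws open and shut, and the axes are right-handed (so a half turn about x gives the same grasp; the last joint's range is limited). The gripper opens to 85 mm and grips with 20 to 120 N. Pads are 22 mm wide; open, the fingers measure 114 mm over their backs; the gripper's body (76 mm by 85 mm) begins 54 mm behind the grasp point. The pads swing forward as they close: fully open they stand 13 mm farther back than shut.
Start: joints at [-1.305, 0.052, 1.401, -0, 1.689, -0.07], TCP at [0.173, -0.496, 0.207] pointing down, gripper open.
Joint ranges: [-2.9, 2.9], [-0.91, 2.17], [0.12, 2.37], [-1.06, 4.2], [0.26, 2.73], [-2.93, 2.93]. Speed limits (rad/s): [2.57, 2.57, 3.01, 3.14, 3.14, 3.14].

### API

Orientations are given as a unit quaternion [x, y, z, w].
In Python, from station import arm gives the robot as it stands.
- The arm moves only by the tool arm_command, never from a script. Its argument "moves" is text: rows parted by semicolons, each of 7 numbers parted by spaces: the shift along the tool's x, y, z in m, then the turn, a rotation vector about the tool's x, y, z in degrees, then the closure in counts, from 0 (fully open) to 255 (shut). In form: tx ty tz wx wy wz fingers; .... A call has 1 to 12 rows; each row shifts and turns the commanded pose from where the row before left it, along the tool's axes as they then stand; what a row does not reach is not made up. A row lasts 1/10 s, in which the tool goes at most 50 mm and 8.59 degrees, less where a joint would pass 70% of its speed; a pose out of reach is approached as far as the arm can. A call with a gripper value outside its range is refused whole. The fingers move at their own pace and stop on an object; "newtons" is the grip in N (left out, the last holds). Time passes only in rows, so rows that do not move let the fingers close. It gives the time, the measured TCP pose, the force and the opening at its end, in the units of the state.
- arm.get_state(): the state, without advancing time (a new reading comes with each control period).
- arm.camera(name): name is "scene" or "top" or "wrist"; returns a dict with "color" (480x640x3 uint8, red, green, blue), "mtx" (3x3 intrinsics, pixels), "dist" ([k1, k2, p1, p2, k3] as OpenCV has them; the pictures are not rectified), "R" (3x3) and "t" (3): a world point X has camera coordinates R X + t. Camera axes: x right, y down, z forward; pixel columns grow to the right and rows downward; lengths in m; the calibration is good to about 2 mm. A picture is of the moment at which its call begins. There is no depth.
- arm.job_done(): hands the job in, once; it reports no verdict.
Trained networks look in a picture, given as the dict that the camera call returned (one of the last four; its "shot" number tells which), for a name from the list of things; names that differ only in an ending like _2 or _b are one class to them, and where a whole thing is asked for, a point or a joint stands for the part that bears it (a point fixed in the world has none). Each returns a list of dicts, best first, with "p" (0 to 1); they miss things now and then, are a little off and sometimes report something else, mostly with a low value. They report only what shows in the picture. A call takes as long as a camera call.
- arm.boxes_of(picture, query): "centre" ([row, column] in pixels, amid what is visible of it).
- arm.cut_out(picture, query): "mask" (480x640 bool, what is visible of it) and "centre" ([row, column] in pixels, amid what is visible of it).
The state is a dict: "time_s": time; "joints": joint angles; "joint_vel": joint speeds; "tau": joint torques, N m; "tcp_pos": TCP position; "orientation": TCP orientation; "force": force on the tool from outside, world axes, zero at the start; "ft_torque": the same for the moment, N m; "grip_width": finger opening in m.
Only numpy, scipy, OpenCV 4.12 (cv2) and the standard library are available. Lean on these libraries where they do the work, as an engineer would, in place of code of your own. Each camera call takes 0.05 s, during which the arm holds its last target. There are 200 camera calls.

## Working session

There is one attempt and no reset: what is moved stays moved. The work goes in short steps, Python scripts to look and compute and a tool call to move; the robot and the scene stay as the last step left them, time stands still between calls to the robot, and variables do not carry over. Pictures are saved under pics/ and viewed, about 8 in all and at most 12, crops included, and the job is handed in when it is done.

Besides the shell and the picture viewer there is one more tool, called as name(argument=value, ...) on one line, values as JSON. arm_command: Moves the arm, as the interface text tells. Its arguments: {"type":"object","properties":{"moves":{"type":"string"},"newtons":{"type":"number"}},"required":["moves"]}

```bash
mkdir -p pics; python3 - <<'E'
from station import arm
import cv2,numpy as np
s=arm.get_state();print(s['time_s'],s['tcp_pos'],s['orientation'],s['force'])
ims=[]
for n in("scene","top"):
    p=arm.camera(n)
    print(n,np.round(p['t'],3).tolist())
    for q in("brass_press","brass_head","silver_head"):
        print(q,[(np.round(d['centre']).tolist(),round(d['p'],2)) for d in arm.boxes_of(p,q)[:3]])
    cv2.imwrite(f"pics/{n}1.png",p['color'][:,:,::-1])
E
```

```text
0.0 [ 0.1729231  -0.49533076  0.20594753] [-0.69711159 -0.11874203  0.69721436 -0.11759205] [-0.84509285  0.13241346  0.49480675]
scene [0.255, -0.305, 1.201]
brass_press [([234.0, 259.0], 0.66)]
brass_head [([195.0, 249.0], 0.94)]
silver_head [([284.0, 413.0], 0.76)]
top [-0.007, 0.561, 1.108]
brass_press [([234.0, 397.0], 0.93)]
brass_head [([229.0, 405.0], 0.74)]
silver_head [([199.0, 215.0], 0.67)]
```

View pics/scene1.png

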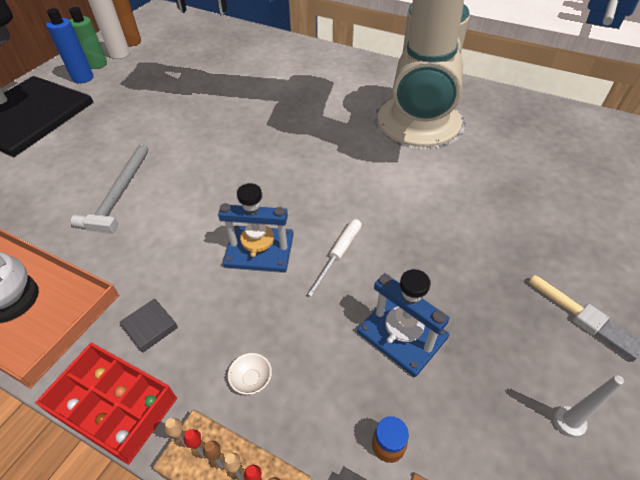

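View pics/top1.png

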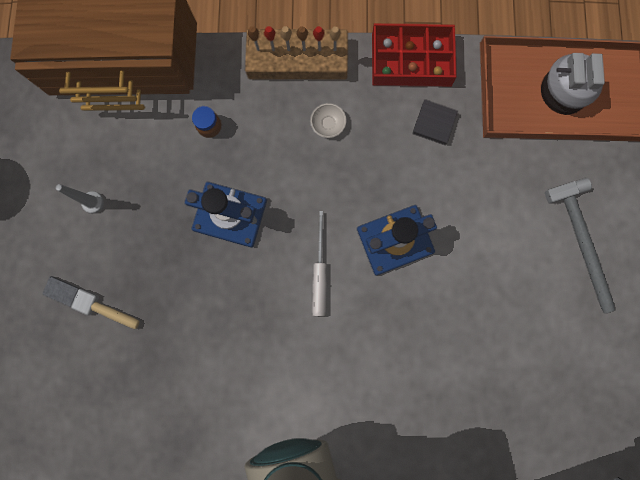

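The scene picture shows the brass press on the left, head at about (col 249, row 195), and the top picture shows it at (405, 230). The silver press is the other one, at (413, 284) and (215, 200). The networks agree with both.

```bash
cat > h.py <<'E'
from station import arm
import cv2,numpy as np
from scipy.spatial.transform import Rotation as R
def ray(p,rc):
    u=cv2.undistortPoints(np.array([[rc[::-1]]],float),np.array(p['mtx']),np.array(p['dist']))[0,0]
    Rm=np.array(p['R']);return -Rm.T@p['t'],Rm.T@np.r_[u,1]
def plane(p,rc,z):
    c,d=ray(p,rc);return c+d*(z-c[2])/d[2]
def tool(v,s): return R.from_quat(s['orientation']).inv().apply(v)
E
python3 - <<'E'
from h import *
s=arm.get_state();P={}
for n in("scene","top"):
    p=arm.camera(n)
    for q in("brass_head","silver_head"):
        m=arm.cut_out(p,q)[0]; r=m['centre']
        P[n,q]=(*ray(p,r),); ys,xs=np.nonzero(m['mask'])
        print(n,q,r,m['p'],xs.min(),xs.max(),ys.min(),ys.max(),plane(p,r,.16).round(4))
for q in("brass_head","silver_head"):
    (a,d),(b,e)=P["scene",q],P["top",q]
    k=np.linalg.lstsq(np.c_[d,-e],b-a,rcond=None)[0]
    print(q,a+k[0]*d,b+k[1]*e)
print(R.from_quat(s['orientation']).as_matrix().round(3))
b=np.array([*( (plane(p,arm.boxes_of(p,"brass_head")[0]['centre'],.163))[:2]),.2])
print(b,tool(b-s['tcp_pos'],s))
E
```

```text
scene brass_head [191.2, 249.6] 0.81 238 262 184 205 [ 0.5464 -0.1388  0.16  ]
scene silver_head [283.7, 415.7] 0.78 401 429 269 297 [0.5992 0.1866 0.16  ]
top brass_head [228.6, 404.6] 0.87 392 417 217 243 [ 0.554 -0.136  0.16 ]
top silver_head [226.0, 404.6] 0.72 392 417 217 242 [ 0.5584 -0.136   0.16  ]
brass_head [ 0.55225515 -0.13384863  0.16715022] [ 0.55304763 -0.13515724  0.16740392]
silver_head [0.56265193 0.18101239 0.1090838 ] [ 0.5602063  -0.13767158  0.14598488]
[[-0.     0.33  -0.944]
 [ 0.    -0.944 -0.33 ]
 [-1.    -0.    -0.   ]]
[ 0.55328063 -0.13633695  0.2       ] [ 0.00673417 -0.21394419 -0.47742823]
```

arm_command(moves="-0.01 -0.018 -0.040 0 0 0 255;0 -0.018 -0.040 0 0 0 255;0 -0.018 -0.040 0 0 0 255;0 -0.018 -0.040 0 0 0 255;0 -0.018 -0.040 0 0 0 255;0 -0.018 -0.040 0 0 0 255;0 -0.018 -0.040 0 0 0 255;0 -0.018 -0.040 0 0 0 255;0 -0.018 -0.040 0 0 0 255;0 -0.018 -0.040 0 0 0 255;0 -0.018 -0.040 0 0 0 255;0 0 0 0 0 0 255")

```text
time_s: 1.95
tcp_pos: [0.5256, -0.16, 0.2161]
orientation: [0.697, 0.121, -0.697, 0.12]
force: [-0.7, 0.0, -1.2]
grip_width: -0.0001
```

arm_command(moves="0 -0.008 -0.017 0 0 0 255;0 -0.007 -0.016 0 0 0 255;0.015 0 0 0 0 0 255;0.01 0 0 0 0 0 255;0 0 0 0 0 0 255;0 0 0 0 0 0 255")

```text
time_s: 2.55
tcp_pos: [0.5488, -0.1393, 0.1913]
orientation: [-0.697, -0.118, 0.698, -0.118]
force: [0.2, 0.4, 0.5]
grip_width: 0.0001
```

```bash
python3 - <<'E'
from h import *
s=arm.get_state();print(s['tcp_pos'],s['force'])
a=arm.camera("scene")['color'][140:320,160:360,::-1];b=arm.camera("top")['color'][150:330,300:500,::-1]
cv2.imwrite("pics/c2.png",cv2.resize(np.hstack([a,b]),None,fx=2,fy=2))
E
```

```text
[ 0.54879089 -0.13925599  0.19129992] [0.15499238 0.3730134  0.4941788 ]
```

View pics/c2.png

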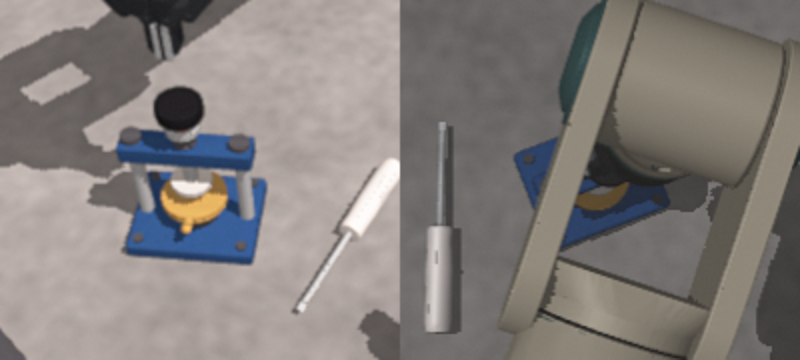

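The crop shows the fingertips at about scene pixel (242, 167), up and left of the head top at (249, 190). I'll check the offset by projection and with the wrist camera.

```bash
python3 - <<'E'
from h import *
s=arm.get_state();p=arm.camera("scene")
for X in(s['tcp_pos'],[.5488,-.1393,.166],[.552,-.135,.166]):
    print(cv2.projectPoints(np.array([X],float),cv2.Rodrigues(np.array(p['R']))[0],np.array(p['t']),np.array(p['mtx']),np.array(p['dist']))[0].ravel())
w=arm.camera("wrist")
for X in(s['tcp_pos'],[.5488,-.1393,.166],[.552,-.135,.166]):
    print(cv2.projectPoints(np.array([X],float),cv2.Rodrigues(np.array(w['R']))[0],np.array(w['t']),np.array(w['mtx']),np.array(w['dist']))[0].ravel())
for pp in(p,w):
    m=arm.cut_out(pp,"brass_head")
    for d in m[:2]:
        c,r=cv2.minEnclosingCircle(np.argwhere(d['mask'])[:,::-1].astype(np.float32)); print(d['p'],d['centre'],c,r,plane(pp,d['centre'],.166))
cv2.imwrite("pics/w3.png",np.hstack([w['color'][:,:,::-1]]))
E
```

```text
[245.95913375 178.33902616]
[248.14274631 189.44348088]
[249.20780796 191.37790715]
[315.58439035 279.62763974]
[315.48892215 263.18643643]
[310.23796417 255.87470527]
0.91 [195.4, 247.6] (249.2227783203125, 194.53465270996094) 13.0130033493042 [ 0.56155751 -0.13201729  0.166     ]
0.69 [203.6, 253.1] (254.2142791748047, 210.64285278320312) 27.962360382080078 [ 0.57384162 -0.11285002  0.166     ]
0.86 [250.1, 311.9] (311.71417236328125, 249.66477966308594) 37.721675872802734 [ 0.55559145 -0.13476978  0.166     ]
```

View pics/w3.png

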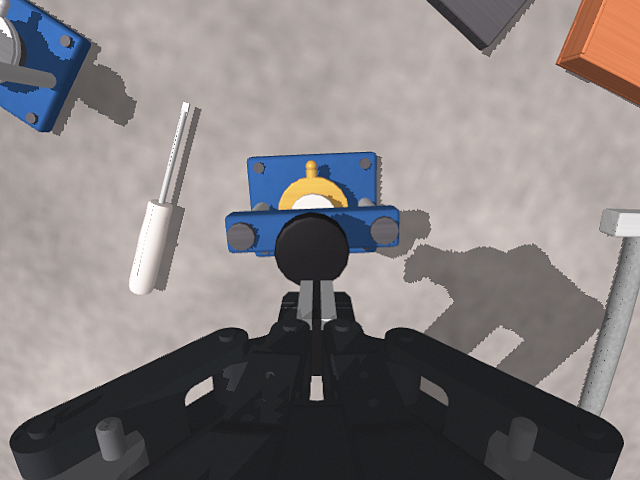

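arm_command(moves="0 -0.001 -0.004 0 0 0 255;0.008 -0.001 -0.003 0 0 0 255;0.008 0 0 0 0 0 255;0 0 0 0 0 0 255;0 0 0 0 0 0 255")

```text
time_s: 3.35
tcp_pos: [0.5551, -0.1344, 0.1752]
orientation: [-0.697, -0.118, 0.698, -0.118]
force: [-0.2, 0.4, -0.7]
grip_width: 0.0002
```

```bash
python3 - <<'E'
from h import *
s=arm.get_state();print(s['tcp_pos'],s['force'])
p=arm.camera("scene");a=p['color'][140:230,200:300,::-1]
w=arm.camera("wrist");b=w['color'][180:360,220:420,::-1]
for q in(p,w):print(cv2.projectPoints(np.array([s['tcp_pos']],float),cv2.Rodrigues(np.array(q['R']))[0],np.array(q['t']),np.array(q['mtx']),np.array(q['dist']))[0].ravel())
cv2.imwrite("pics/c4.png",np.hstack([cv2.resize(a,(400,360)),cv2.resize(b,(400,360))]))
E
```

```text
[ 0.55511322 -0.13442097  0.17516579] [-0.16319002  0.39084658 -0.68902438]
[247.79362542 188.74493238]
[315.2199945 279.3761624]
```

View pics/c4.png

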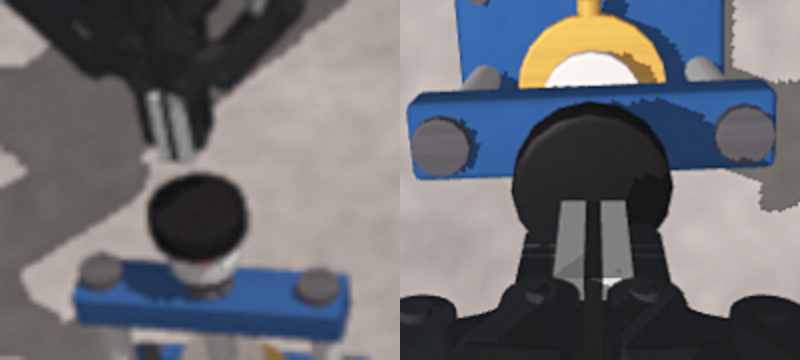

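The scene crop shows the fingertips just above the head, a little higher than predicted. In the wrist crop they lie inside the head's outline, near its centre. I'll go down in stages, reading the force.

arm_command(moves="0.006 0 0 0 0 0 255;0.006 0 0 0 0 0 255;0.006 0 0 0 0 0 255;0 0 0 0 0 0 255")

```text
time_s: 3.85
tcp_pos: [0.5547, -0.1344, 0.1562]
orientation: [-0.696, -0.119, 0.698, -0.118]
force: [0.2, -0.6, -0.0]
grip_width: 0.0001
```

```bash
python3 - <<'E'
from h import *
s=arm.get_state();print(s['tcp_pos'],s['force'])
p=arm.camera("scene");a=p['color'][140:230,200:300,::-1]
w=arm.camera("wrist");b=w['color'][180:360,220:420,::-1]
cv2.imwrite("pics/c5.png",np.hstack([cv2.resize(a,(400,360)),cv2.resize(b,(400,360))]))
E
```

```text
[ 0.55474944 -0.1343504   0.15624356] [ 0.17886139 -0.59496681 -0.04680579]
```

View pics/c5.png

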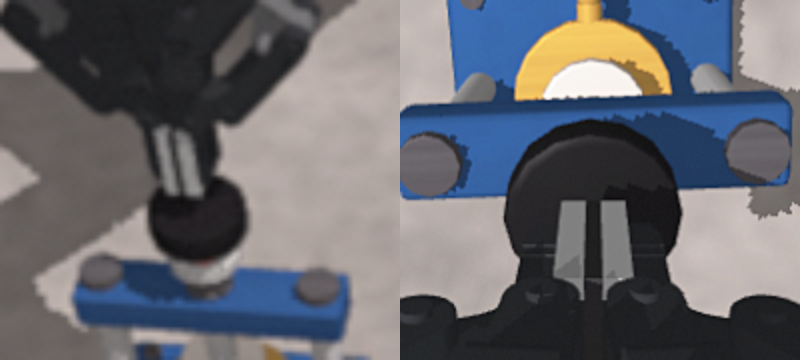

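The fingertips now overlap the top face of the head near its centre, not yet in contact, and the head is still up. I'll continue down.

arm_command(moves="0.005 0 0 0 0 0 255;0.005 0 0 0 0 0 255;0 0 0 0 0 0 255")

```text
time_s: 4.25
tcp_pos: [0.5549, -0.1344, 0.1467]
orientation: [-0.697, -0.118, 0.698, -0.118]
force: [0.1, 0.3, -0.1]
grip_width: 0.0
```

arm_command(moves="0.004 0 0 0 0 0 255;0.004 0 0 0 0 0 255;0 0 0 0 0 0 255")

```text
time_s: 4.55
tcp_pos: [0.5555, -0.1346, 0.1396]
orientation: [0.697, 0.118, -0.697, 0.118]
force: [-0.3, 0.8, 2.0]
grip_width: -0.0003
```

```bash
python3 - <<'E'
from h import *
s=arm.get_state();print(s['tcp_pos'],s['force'])
p=arm.camera("scene");a=p['color'][140:230,200:300,::-1]
w=arm.camera("wrist");b=w['color'][180:360,220:420,::-1]
cv2.imwrite("pics/c6.png",np.hstack([cv2.resize(a,(400,360)),cv2.resize(b,(400,360))]))
E
```

```text
[ 0.55548717 -0.13457397  0.13956428] [-0.33918605  0.84602517  1.97511764]
```

View pics/c6.png

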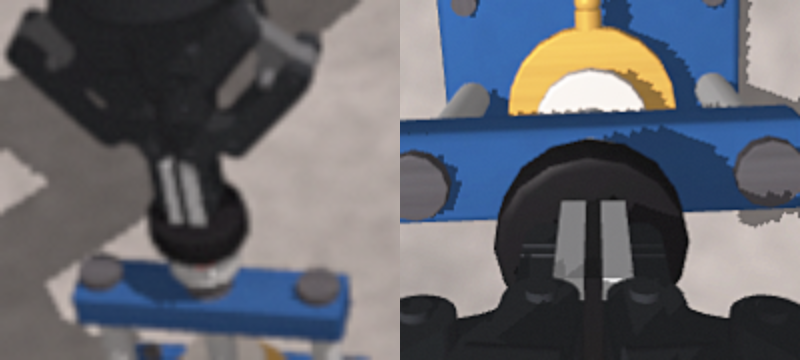

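The fingertips are on the head's top face, about 6 mm past its centre, and the 2 N reading marks contact. The reported TCP height reads about 25 mm low against the head's 166 mm, so I'll judge depth by travel from contact and by force.

arm_command(moves="0.004 0 0 0 0 0 255;0.004 0 0 0 0 0 255;0.004 0 0 0 0 0 255;0 0 0 0 0 0 255")

```text
time_s: 5.05
tcp_pos: [0.5556, -0.1346, 0.1278]
orientation: [0.697, 0.118, -0.697, 0.118]
force: [-0.4, -0.3, 3.7]
grip_width: -0.0002
```

arm_command(moves="0.003 0 0 0 0 0 255;0.003 0 0 0 0 0 255;0 0 0 0 0 0 255")

```text
time_s: 5.35
tcp_pos: [0.5558, -0.1347, 0.123]
orientation: [0.698, 0.118, -0.697, 0.119]
force: [-3.8, 1.3, 11.2]
grip_width: 0.0003
```

arm_command(moves="0.003 0 0 0 0 0 255;0.003 0 0 0 0 0 255;0 0 0 0 0 0 255")

```text
time_s: 5.65
tcp_pos: [0.5559, -0.1347, 0.1179]
orientation: [0.698, 0.118, -0.696, 0.119]
force: [-4.5, 1.8, 15.3]
grip_width: 0.0001
```

arm_command(moves="0.002 0 0 0 0 0 255;0 0 0 0 0 0 255")

```text
time_s: 5.85
tcp_pos: [0.5561, -0.1347, 0.1174]
orientation: [0.698, 0.118, -0.696, 0.119]
force: [-7.3, 1.3, 20.2]
grip_width: 0.0002
```

Force passed 15 N with almost no further travel, so this is the solid stop. I'll hold for about 1.2 s.

arm_command(moves="0 0 0 0 0 0 255;0 0 0 0 0 0 255;0 0 0 0 0 0 255;0 0 0 0 0 0 255;0 0 0 0 0 0 255;0 0 0 0 0 0 255;0 0 0 0 0 0 255;0 0 0 0 0 0 255;0 0 0 0 0 0 255;0 0 0 0 0 0 255")

```text
time_s: 6.85
tcp_pos: [0.5561, -0.1347, 0.1174]
orientation: [0.698, 0.118, -0.696, 0.119]
force: [-7.1, 1.8, 19.4]
grip_width: 0.0001
```

```bash
python3 - <<'E'
from h import *
s=arm.get_state();print(s['tcp_pos'],s['force'])
p=arm.camera("scene");a=p['color'][150:285,210:310,::-1]
cv2.imwrite("pics/c7.png",cv2.resize(a,(400,540)))
E
```

```text
[ 0.55605205 -0.13474101  0.11740911] [-7.13115792  1.75355375 19.36687369]
```

View pics/c7.png

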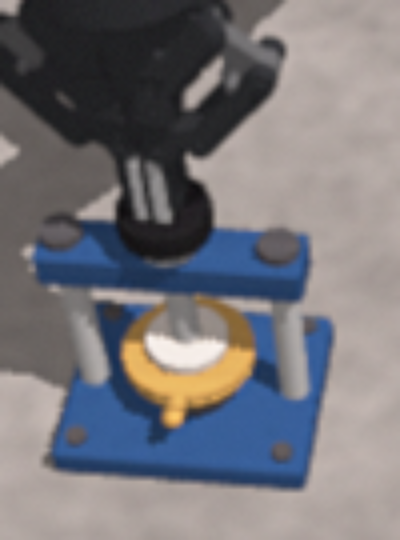

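The head is down close to the crossbar and the white foot sits on the brass locket, at crop (185, 350). Now I'll lift off.

arm_command(moves="-0.006 0 0 0 0 0 255;-0.006 0 0 0 0 0 255;-0.006 0 0 0 0 0 255;-0.01 0 0 0 0 0 255;-0.02 0 0 0 0 0 255;-0.03 0 0 0 0 0 255;-0.03 0 0 0 0 0 255;0 0 0 0 0 0 255;0 0 0 0 0 0 255;0 0 0 0 0 0 255")

```text
time_s: 7.9
tcp_pos: [0.5548, -0.1344, 0.22]
orientation: [-0.696, -0.119, 0.698, -0.118]
force: [0.0, 0.6, -0.7]
grip_width: -0.0001
```

```bash
python3 - <<'E'
from h import *
s=arm.get_state();print(s['tcp_pos'],s['force'])
p=arm.camera("scene");a=p['color'][130:390,200:470,::-1]
cv2.imwrite("pics/c8.png",cv2.resize(a,None,fx=2,fy=2))
E
```

```text
[ 0.55476449 -0.13436571  0.22000584] [ 0.0134232   0.56015307 -0.70887772]
```

View pics/c8.png

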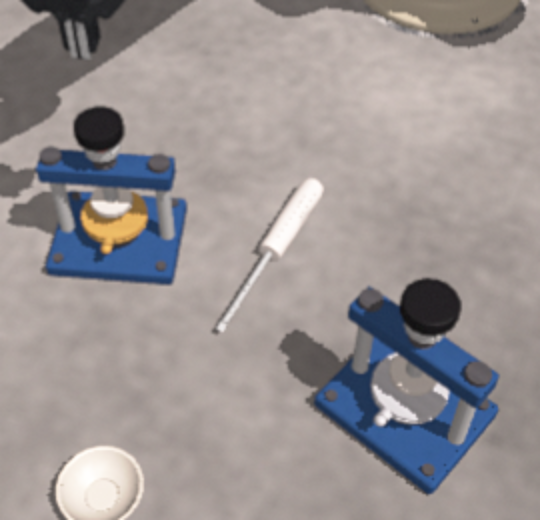

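The brass head is back up at crop (99, 130), which is scene pixel (249, 195), the same as at the start. The silver press hasn't changed and the gripper is well clear.

```bash
python3 -c "
from station import arm
print(arm.job_done())"
```

```text
the job is handed in; nothing more can be done
None
```

I pressed the brass locket's press with the shut fingertips, down past the soft first stop to the solid second stop. I held it there for over 1 s, then lifted clear and handed the job in at about 8 s.

- **Press:** the force was about 4 N near the end of the first stage, then 11 to 15 N through the stiff stage. At the stop it reached about 20 N with almost no further travel. The picture taken during the hold shows the white foot on the brass locket and the head down near the crossbar.
- **Release:** the last picture shows the brass head back at its starting pixel position and the silver press unchanged. The gripper was clear, with force readings around zero.
- **Disagreements:**
  - Contact came at a reported fingertip height of about 0.140 m, although the head's top is at 0.166 m. The fingertips also looked about 20 mm higher in the scene pictures than the reported pose predicted. I didn't find the cause, and judged depth by travel from contact and by force instead.
  - On one top picture the network labelled the brass head as the silver one. I told the presses apart by locket colour.

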